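Roll a sample tube onto the scan line and trigger the reader

TASK

The sample tube with the orange cap lies on the black mat of the code reader: push its top sideways with the fingertips to roll it until it rests centred over the yellow line and lying along it, then press the reader's blue button right down, let it spring back and draw clear. Work from above on the tube's top, never low against its side; do not take it between the fingers or lift it, and do not press the button before the tube lies on the line. Leave the blue-capped tube and the small red-tipped dropper bottle where they are.

Things in the scene. Friction and masses are not known exactly. Their poses are not given: they have to be found in the camera images.
- station: Code reader, fixed to the worktop: flat board 160 mm (x) by 260 mm (y) with a black rubber mat; origin at the centre of its underside, mat top 6 mm above it. At its far end stands the white reader head, 64 x 110 x 44 mm, at x = +75 to +139 mm, centred at y = 0, amber window facing -x. Tubes roll along the station's y axis.
- scan_line (a point): A point on the middle of the yellow scan line, on the mat's top at the station's x = 0, y = 0. The line is 5 mm wide and runs along the station's x axis, from x = -62 to x = +73 mm. The point's axes are the station's.
- tube_orange: Loose tube, orange cap, white label and base, lying on the mat: a cylinder 30 mm in diameter and 110 mm long, about 50 g. Origin mid-length on its axis, 21 mm above the worktop; its x axis runs from cap to base. Starts 55 to 85 mm to either side of the line, within 7 degrees of parallel. A fingertip pressed on its top rolls it half as far as the tip travels; let go, it soon stops.
- tube_blue: A tube of the same shape, size and frame with a blue cap, loose on the mat on the other side of the line. It must stay where it is.
- dropper_red: Loose standing dropper bottle, white with a red tip, 27 mm in diameter and 85 mm high, on the worktop to the right of the station; the origin is the centre of its underside. It must stay where it is.
- read_button_top (a point): Centre of the top of the blue push button (26 mm in diameter, in a grey collar 44 mm across) on top of the reader head, 62 mm above the worktop when not pressed.
- read_button (a joint): Travel of the blue button: 0 up, 0.006 m fully down; pressed straight down, about 5 N for full travel, springs back. It counts as pressed at 0.004 m.
Mind the look-alikes: they are no part of the job. What is shaped like the tube_orange but pink is not meant.

How it is judged:
By the outcome, as a careful person would: the job done as asked, in the order asked, and still so for the second after the job is handed in, with the robot touching nothing.
It also fails if it takes over 58 s, if anything falls off the work surface, if the arm or the gripper's body presses on something with over 40 N, if the wrist force passes 120 N, or if a joint passes its speed limit or range.

ROBOT

A 6-joint arm with a two-finger parallel gripper is mounted at the origin on a cart in front of the work surface, level with it; the furniture and walls round the work are solid. World frame = base frame: x ahead of the robot, y to its left, z up, the work surface at z = 0. Lengths are in m, angles in rad, forces in N, time in s.
With the tool pointing down it reaches from about 0.35 to 0.875 m from the base axis. Payload 4.2 kg.
Tool frame: the origin (TCP) lies between the finger pads; the fingertips stand ctrl.nose_length ahead of it and the grasp point (between the pads) lies 2 mm behind it (ctrl.nose_length is the distance from the TCP to the fingertips, in m); z points along the fingers, y is the line along which they close (so a half turn about z gives the same grasp; the last joint's range is limited). The gripper opens to 87 mm and grips with 3 to 60 N. Pads are 19 mm wide; open, the fingers measure 117 mm over their backs; the gripper's body (75 mm by 190 mm) begins 51 mm behind the grasp point.
Start: joints at [-1.079, 0.385, 0.008, 0, -1.194, -0.259], TCP at [0.144, -0.608, 0.24] pointing down, gripper open.
Joint ranges: [-3.14, 3.14], [-1.21, 2.06], [-1.07, 1.41], [-3.16, 2.05], [-2.99, -0.16], [-3.1, 3.1]. Speed limits (rad/s): [2.79, 2.79, 3.14, 3.14, 3.14, 3.14].

INTERFACE

Orientations are given as a unit quaternion [w, x, y, z].
In Python, from rig import ctrl, eoat, planner, status, capture, ticket gives the robot as it stands. The module is installed in compiled form; this text tells all that it offers. Calls block until the motion is done:
- ctrl.move_pose(position, orientation): joint-space move of the TCP to a pose.
- ctrl.line_to(position, feed=0.15, frame=None): straight line of the TCP; frame=None keeps the orientation; feed is the mean speed in m/s.
- ctrl.movej(angles): joint-space move.
- eoat.ungrasp() and eoat.gripper_close(): open the fingers fully, or close them until they stop; the grip force is fixed at half the most.
- ctrl.sleep(seconds).
- planner.inverse_kinematics(position, orientation): joint angles nearest the present ones, or None.
- status.read_state(): the state.
- capture(name): name is "scene" or "side" or "wrist"; returns a dict with "pixels" (384x512x3 uint8, red, green, blue), "depth" (384x512 float32, m along the optical axis (not along the pixel's ray), 0 where there is no reading), "fov_y" (degrees; the focal length in pixels is half the picture's height over the tangent of half this angle, whatever the lens; pixels are square), "cx", "cy" (the principal point, pixels), "k1" (the pictures are not rectified: a ray, as slopes to the right and down, at radius r is drawn at 1 + k1 r^2 times it, then the intrinsics apply), "cam_to_world" (4x4, takes a point from camera to world coordinates). Camera axes: x right, y down, z forward; pixel columns grow to the right and rows downward; lengths in m; the calibration is good to about 2 mm. A picture is of the moment at which its call begins.
A pose or a line that the arm cannot do raises ctrl.Unreachable and nothing moves.
- ticket.hand_in(): hands the job in; it is judged then, once.
The state is a dict: "clock": time; "joint_pos": joint angles; "qd": joint speeds; "effort": joint torques, N m; "eef_pos": TCP position; "ee_rot": TCP orientation; "contact_force": force on the tool from outside, world axes, zero at the start; "wrist_torque": the same for the moment, N m; "finger_gap": finger opening in m; "finger_force": force on a finger pad.
Only numpy, scipy, OpenCV 4.12 (cv2) and the standard library are available. Lean on these libraries where they do the work, as an engineer would, in place of code of your own. Each camera call takes 0.05 s, during which the arm holds its last target. There are 200 camera calls.

## Working session

There is one attempt and no reset: what is moved stays moved. The work goes in short steps, each a Python script; the robot and the scene stay as the last script left them, time stands still between calls to the robot, and variables do not carry over. Pictures are saved under pics/ and viewed, at most 10 in all, crops included, and the job is handed in when it is done.

```bash
mkdir -p pics
cat > h.py <<'E'
import numpy as np, cv2
from rig import ctrl, eoat, planner, status, capture, ticket
def cloud(c):
    h,w=c["depth"].shape; f=h/2/np.tan(np.radians(c["fov_y"])/2)
    K=np.array([[f,0,c["cx"]],[0,f,c["cy"]],[0,0,1]])
    v,u=np.mgrid[:h,:w]; d=np.stack([(u-c["cx"])/f,(v-c["cy"])/f],-1); s=d.copy()
    for _ in range(20): s=d/(1+c["k1"]*(s**2).sum(-1,keepdims=True))
    z=c["depth"]; p=np.stack([s[...,0]*z,s[...,1]*z,z,np.ones_like(z)],-1)
    P=(p@np.array(c["cam_to_world"]).T)[...,:3]; P[z<=0]=np.nan
    return P
def save(c,n): cv2.imwrite(f"pics/{n}.png",c["pixels"][...,::-1])
E
python3 - <<'E'
from h import *
a=capture("scene");b=capture("side")
np.savez("s1.npz",P=cloud(a),I=a["pixels"],P2=cloud(b),I2=b["pixels"])
cv2.imwrite("pics/both.png",np.hstack([cv2.resize(x["pixels"],(400,300)) for x in(a,b)])[...,::-1]); save(a,"scene")
print(ctrl.nose_length,status.read_state(),a["k1"],b["k1"])
E
```

```text
0.017 {'clock': 0.1, 'joint_pos': array([-1.07937783e+00,  3.85506962e-01,  6.75628510e-03, -4.22757981e-04,
       -1.19403031e+00, -2.58638743e-01]), 'qd': array([ 0.00163223, -0.00080216,  0.00290286,  0.00081961,  0.00186868,
       -0.00137137]), 'effort': array([-6.65953326e-05, -3.91690779e+01,  1.87935805e+01,  4.23188031e+00,
        1.35081861e-02, -6.91335185e-05]), 'eef_pos': array([ 0.1440944 , -0.60763525,  0.23855188]), 'ee_rot': array([-1.80669510e-04, -1.16049777e-01,  9.93242884e-01,  9.95328293e-04]), 'contact_force': array([-0.00149751, -0.52377725,  0.07138272]), 'wrist_torque': array([-0.05577136, -0.00756192, -0.05504844]), 'finger_force': 0.0, 'finger_gap': 0.08699419687573279} -0.17550771428270326 -0.011724039742883498
```

View pics/scene.png

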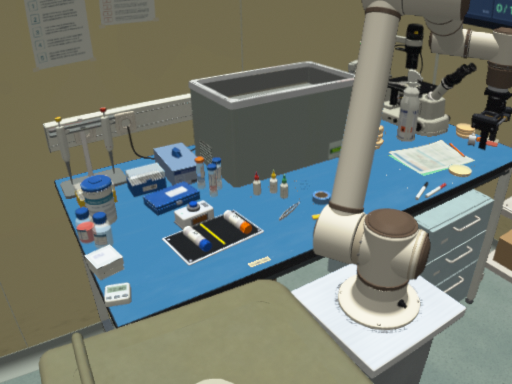

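View pics/both.png

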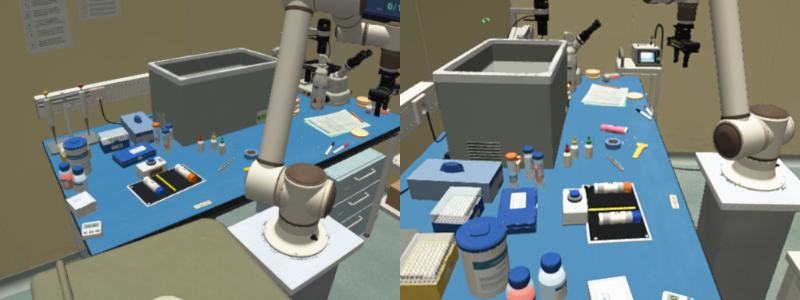

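Scene picture: orange-capped tube on the mat at (238,221), blue-capped at (197,237), yellow line at (212,232), reader head with blue button at (194,211). Could be mistaken for it: standing orange-capped tube (200,165) and a pink tube (side view, about (614,128)). Neither is on the mat, so I choose (238,221).

```bash
python3 - <<'E'
from h import *
d=np.load("s1.npz")
for P,I in((d["P"],d["I"]),(d["P2"],d["I2"])):
    hsv=cv2.cvtColor(I,cv2.COLOR_RGB2HSV); H,S,V=[hsv[...,i].astype(int) for i in range(3)]
    z=P[...,2]
    def rep(n,m):
        k,l,st,ce=cv2.connectedComponentsWithStats(m.astype(np.uint8))
        for i in range(1,k):
            if st[i,4]>=12:
                q=P[l==i]; q=q[~np.isnan(q[:,0])]
                if len(q): print(n,ce[i].round(),st[i,4],np.median(q,0).round(3),q.min(0).round(3),q.max(0).round(3))
    near=(z>-.02)&(z<.12)
    rep("yel",(abs(H-28)<5)&(S>170)&(V>150)&near)
    rep("org",(abs(H-12)<5)&(S>170)&(V>120)&near)
    rep("blk",(V<45)&(z<.015)&(z>-.01)&(P[...,1]>-.1))
    rep("wht",(S<50)&(V>130)&(z<.075)&(z>.01)&(P[...,0]>.3)&(P[...,0]<.85)&(abs(P[...,1])<.6))
    rep("blu",(abs(H-109)<6)&(S>200)&near&(z>.02))
    rep("red",((H<5)|(H>174))&(S>170)&near)
    print()
E
python3 - <<'E'
import cv2,numpy as np
d=np.load("s1.npz")
cv2.imwrite("pics/crop.png",np.hstack([cv2.resize(d["I"][190:265,150:275],(400,240)),cv2.resize(d["I2"][215:320,190:330],(400,240))])[...,::-1])
E
```

```text
yel [315. 217.] 14 [ 0.376 -0.1    0.01 ] [ 0.374 -0.108  0.004] [ 0.388 -0.094  0.015]
yel [212. 234.] 61 [0.472 0.209 0.008] [0.414 0.201 0.004] [0.541 0.22  0.012]
org [199. 159.] 30 [0.766 0.106 0.114] [0.752 0.094 0.109] [0.783 0.12  0.117]
org [244. 226.] 66 [0.425 0.13  0.032] [0.413 0.111 0.008] [0.44  0.137 0.041]
blk [226. 230.] 552 [0.467 0.17  0.008] [0.403 0.088 0.002] [0.545 0.205 0.013]
blk [193. 244.] 637 [0.454 0.294 0.007] [0.393 0.209 0.003] [0.537 0.334 0.012]
blk [237. 282.] 425 [ 0.257  0.249 -0.005] [ 0.253  0.003 -0.01 ] [0.262 0.485 0.002]
wht [144. 177.] 159 [0.836 0.303 0.07 ] [0.826 0.217 0.047] [0.85  0.339 0.075]
wht [273. 180.] 29 [ 0.592 -0.084  0.051] [ 0.586 -0.096  0.043] [ 0.602 -0.076  0.057]
wht [256. 182.] 29 [ 0.613 -0.027  0.05 ] [ 0.605 -0.045  0.042] [ 0.628 -0.021  0.055]
wht [284. 185.] 30 [ 0.542 -0.095  0.05 ] [ 0.537 -0.107  0.042] [ 0.557 -0.086  0.059]
wht [176. 191.] 99 [0.732 0.216 0.035] [0.712 0.183 0.031] [0.754 0.248 0.039]
wht [ 81. 195.] 36 [0.834 0.513 0.066] [0.826 0.505 0.051] [0.847 0.519 0.075]
wht [193. 211.] 343 [0.563 
[... 2494 characters left out ...]
07 0.526 0.059] [0.579 0.5   0.014] [0.63  0.532 0.075]
wht [104. 359.] 300 [0.745 0.513 0.059] [0.721 0.507 0.016] [0.756 0.516 0.075]
wht [268. 370.] 1421 [0.49  0.518 0.042] [0.449 0.484 0.029] [0.533 0.545 0.046]
wht [137. 366.] 15 [0.683 0.543 0.073] [0.681 0.536 0.064] [0.687 0.548 0.074]
wht [137. 376.] 12 [0.68  0.555 0.067] [0.676 0.553 0.058] [0.683 0.556 0.075]
wht [351. 379.] 282 [0.364 0.513 0.018] [0.325 0.499 0.011] [0.387 0.521 0.021]
blu [223. 248.] 33 [0.579 0.229 0.063] [0.57  0.214 0.059] [0.588 0.234 0.066]
blu [300. 279.] 12 [0.422 0.275 0.025] [0.416 0.27  0.021] [0.422 0.277 0.032]
red [213. 191.] 20 [ 0.621 -0.028  0.065] [ 0.616 -0.034  0.059] [ 0.624 -0.025  0.074]
```

View pics/crop.png

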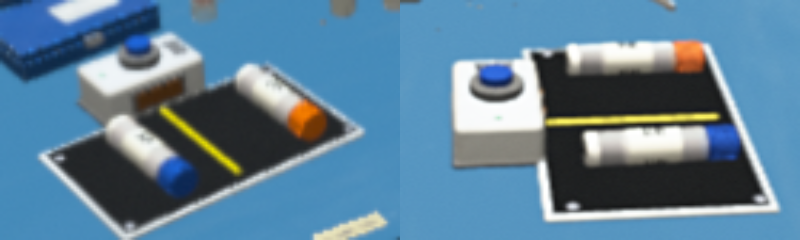

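The crop confirms the choice: orange cap, white label and base, right of the yellow line. The blue-capped tube is on the left. Next I move above and look from close by.

Run:
```python
from h import *
eoat.gripper_close()
s=status.read_state();print(s["clock"],s["finger_gap"])
q=[0,0,1,0]
print(planner.inverse_kinematics([.43,.2,.30],q),planner.inverse_kinematics([.43,.2,.30],[0,1,0,0]))
ctrl.move_pose([.43,.2,.32],q)
a=capture("wrist"); save(a,"w1"); np.savez("w1.npz",P=cloud(a),I=a["pixels"])
s=status.read_state();print(s["clock"],s["eef_pos"],s["contact_force"],np.array(a["cam_to_world"]).round(3))
```

```text
1.625 0.0006710114318091044
[ 0.77904252  0.08257012 -0.2410016   0.         -1.2472246  -2.34983885] [ 0.77904252  0.08257012 -0.2410016   0.         -1.2472246   0.79175381]
4.6917 [0.43023144 0.19958105 0.31989263] [0.00211444 0.19224254 0.36904488] [[ 0.001  0.957  0.289  0.35 ]
 [ 1.    -0.001 -0.     0.199]
 [-0.     0.289 -0.957  0.465]
 [ 0.     0.     0.     1.   ]]
```

View pics/w1.png

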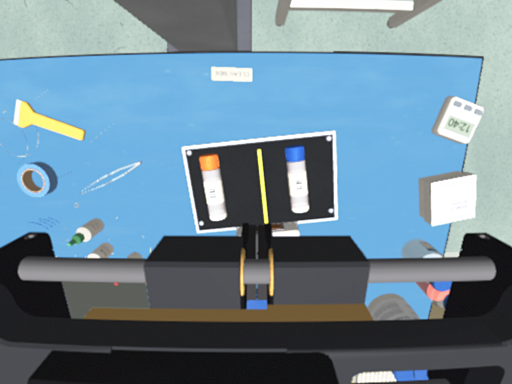

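Wrist view: orange tube at (213,188), yellow line at (262,187), blue tube at (298,180). Now I fit the line and the cylinders.

```bash
cat >> h.py <<'E'
from scipy.optimize import least_squares
def measure(P,I,verbose=True):
    hsv=cv2.cvtColor(I,cv2.COLOR_RGB2HSV); H,S,V=[hsv[...,i].astype(int) for i in range(3)]
    X,Y,z=P[...,0],P[...,1],P[...,2]
    reg=(X>.36)&(X<.56)&(Y>.05)&(Y<.36)
    ye=P[reg&(abs(H-28)<6)&(S>150)&(V>110)&(z<.02)]
    vx,vy,x0,y0=cv2.fitLine(ye[:,:2].astype(np.float32),cv2.DIST_HUBER,0,.001,.001).ravel()
    la=np.arctan(vy/vx); r={"line":(y0+np.tan(la)*(.47-x0),la),"zmat":np.median(ye[:,2]),"linex":(ye[:,0].min(),ye[:,0].max())}
    m=(reg&(z>.017)&(z<.06)&(X<.53)).astype(np.uint8)
    k,l,st,ce=cv2.connectedComponentsWithStats(m)
    for i in range(1,k):
        if st[i,4]<150: continue
        q=P[l==i]; p0=q.mean(0)
        zc=r["zmat"]+.015
        f=lambda p:np.hypot((q[:,1]-p[0]-p[1]*(q[:,0]-p0[0]))*np.cos(np.arctan(p[1])),q[:,2]-zc-p[2])-.015
        s=least_squares(f,[p0[1],la,0],loss="soft_l1",f_scale=.001).x
        hh=H[l==i][S[l==i]>170]; name="orange" if len(hh) and np.median(hh)<20 else "blue" if len(hh) and np.median(hh)>100 else "?"
        xm=(np.percentile(q[:,0],.5)+np.percentile(q[:,0],99.5))/2; ym=s[0]+s[1]*(xm-p0[0])
        yl=r["line"][0]+np.tan(la)*(xm-.47)
        r[name]=dict(x=xm,y=ym,yaw=np.arctan(s[1]),dz=s[2],off=(ym-yl)*np.cos(la),dyaw=np.degrees(np.arctan(s[1])-la),xr=(q[:,0].min(),q[:,0].max()))
    if verbose:
        for k,v in r.items(): print(k,{a:np.round(b,4).tolist() for a,b in v.items()} if isinstance(v,dict) else np.round(v,4).tolist())
    return r
def look(): 
    a=capture("wrist"); return measure(cloud(a),a["pixels"])
E
python3 - <<'E'
from h import *
d=np.load("w1.npz"); measure(d["P"],d["I"])
E
```

```text
line [0.20839999616146088, 0.14350000023841858]
zmat 0.0056
linex [0.4133, 0.5422]
blue {'x': 0.4561, 'y': 0.2667, 'yaw': 0.1341, 'dz': 0.0001, 'off': 0.0597, 'dyaw': -0.5358, 'xr': [0.4009, 0.5123]}
orange {'x': 0.4703, 'y': 0.1253, 'yaw': 0.1139, 'dz': 0.0001, 'off': -0.0822, 'dyaw': -1.6953, 'xr': [0.4154, 0.5259]}
```

```bash
cat >> h.py <<'E'
LA=.1435; Q=[0,-np.sin(LA/2),np.cos(LA/2),0]
SX=np.array([np.cos(LA),np.sin(LA),0]); SY=np.array([-np.sin(LA),np.cos(LA),0])
def stroke(top,a,b,zc=.053,fmin=3,Qe=None):
    """top: xy of tube-top contact; tip from top+a*SY to top+b*SY at contact height"""
    top=np.array([top[0],top[1],0]); p=top+a*SY
    ctrl.move_pose([p[0],p[1],.068],Q) if status.read_state()["eef_pos"][2]>.11 else ctrl.line_to([p[0],p[1],.068],.2)
    f0=status.read_state()["contact_force"][2]
    z=zc
    while True:
        ctrl.line_to([p[0],p[1],z],.04 if z>=zc else .02)
        f=status.read_state()["contact_force"][2]-f0
        if f>fmin or z<.0495: break
        z-=.0007
    e=top+b*SY; ctrl.line_to([e[0],e[1],z],.06,frame=Qe)
    s=status.read_state(); print("press",round(f,1),"z",round(z,4),"end F",(s["contact_force"]).round(1),"t",s["clock"])
    ctrl.line_to([e[0],e[1],.068],.1)
    return z
def back():
    ctrl.line_to([.40,.19,.24],.35); r=look(); print("t",status.read_state()["clock"]); return r
E
python3 - <<'E'
from h import *
stroke([.4703,.1253],-.010,.010)
back()
E
```

```text
press 4.6 z 0.0523 end F [-1.9  0.4  8.8] t 7.0
line [0.21050000190734863, 0.1565999984741211]
zmat 0.0059
linex [0.4105, 0.4781]
orange {'x': 0.4547, 'y': 0.1339, 'yaw': 0.1154, 'dz': -0.0002, 'off': -0.0732, 'dyaw': -2.3584, 'xr': [0.4141, 0.497]}
blue {'x': 0.4399, 'y': 0.2644, 'yaw': 0.1338, 'dz': -0.0002, 'off': 0.058, 'dyaw': -1.3027, 'xr': [0.4007, 0.4825]}
t 8.0583
```

```bash
cat >> h.py <<'E'
def high():
    ctrl.line_to([.42,.195,.31],.4)
    a=capture("wrist"); b=capture("wrist"); P=cloud(a); I=a["pixels"]; np.savez("last.npz",P=P,I=I)
    r=measure(P,I); 
    # mat outline: dark/white board edge angle via black region
    hsv=cv2.cvtColor(I,cv2.COLOR_RGB2HSV)
    m=(P[...,2]<.012)&(P[...,2]>0)&(hsv[...,2]<60)&(P[...,0]>.36)&(P[...,0]<.53)&(P[...,1]>.05)&(P[...,1]<.37)
    q=P[m][:,:2]
    for lo in(True,False):   # y-extreme edges in x-bins
        xs=np.arange(.41,.51,.005); ys=[(np.percentile(q[abs(q[:,0]-x)<.0025,1],.5 if lo else 99.5)) for x in xs]
        print("edge",np.arctan(np.polyfit(xs,ys,1)[0]).round(4),np.polyval(np.polyfit(xs,ys,1),.47).round(4))
    print("t",status.read_state()["clock"]); return r
E
python3 - <<'E'
from h import *
c=np.array([.4703,.1253,0])+.0097*SY
stroke(c,-.012,.036); c=c+.024*SY
stroke(c,-.012,.036)
high()
E
```

```text
press 4.0 z 0.0516 end F [0.8 1.3 6.4] t 10.8417
press 3.3 z 0.0516 end F [-0.1  1.4  6.8] t 13.4
line [0.2079000025987625, 0.15279999375343323]
zmat 0.0058
linex [0.4128, 0.5289]
orange {'x': 0.4634, 'y': 0.1837, 'yaw': 0.1123, 'dz': -0.0002, 'off': -0.0229, 'dyaw': -2.3215, 'xr': [0.4086, 0.5195]}
blue {'x': 0.4565, 'y': 0.2667, 'yaw': 0.1334, 'dz': -0.0002, 'off': 0.0601, 'dyaw': -1.1101, 'xr': [0.4012, 0.5128]}
edge 0.0389 0.0874
edge 0.0997 0.3296
t 14.5833
```

Run:
```python
from h import *
for n in("w1","last"):
    d=np.load(n+".npz");P,I=d["P"].copy(),d["I"]
    # project onto z=.006 along ray: camera centre
    C=np.array([.35,.199,.465]) if n=="w1" else np.array([.34,.195,.455])
    t=(.006-C[2])/(P[...,2]-C[2]); G=C+t[...,None]*(P-C)
    hsv=cv2.cvtColor(I,cv2.COLOR_RGB2HSV).astype(int)
    w=np.where((abs(hsv[...,0]-28)<9)&(hsv[...,1]>110)&(hsv[...,2]>40)&(G[...,0]>.4)&(G[...,0]<.545)&(abs(G[...,1]-.208)<.03),hsv[...,2]*hsv[...,1],0).astype(float)
    rows=[r for r in range(384) if w[r].sum()>0]
    L=np.array([np.nansum(w[r][:,None]*np.nan_to_num(G[r,:,:2]),0)/w[r].sum() for r in rows])
    vx,vy,x0,y0=cv2.fitLine(L.astype(np.float32),cv2.DIST_HUBER,0,.001,.001).ravel()
    print(n,np.arctan(vy/vx),y0+vy/vx*(.47-x0),L[[0,-1]].round(4))
    # white border edges of the board (outer): pixels white near z 0..0.012
    wh=(hsv[...,1]<60)&(hsv[...,2]>140)&(P[...,2]<.013)&(G[...,0]>.37)&(G[...,0]<.56)
    for nm,side in(("lo",-1),("hi",1)):
        g=G[wh][:,:2]; v=(g-[.472,.2083])@np.array([-np.sin(.15),np.cos(.15)]); u=(g-[.472,.2083])@np.array([np.cos(.15),np.sin(.15)])
        k=(abs(v*side-.128)<.008)&(abs(u)<.07); 
        if k.sum()>20:
            vx,vy,x0,y0=cv2.fitLine(g[k].astype(np.float32),cv2.DIST_HUBER,0,.001,.001).ravel(); print(nm,k.sum(),np.arctan(vy/vx),np.median(v[k]),u[k].min(),u[k].max())
```

```text
w1 0.103387654 0.20840329 [[0.41   0.2024]
 [0.5436 0.2155]]
lo 289 0.105434254 -0.12607730514299914 -0.06978676247829535 0.06861372741954977
hi 331 0.122969 0.12693852697134886 -0.06992875162278632 0.06984130544292329
last 0.10180968 0.20832652 [[0.4093 0.2016]
 [0.5313 0.1935]]
lo 294 0.11816036 -0.12612135455968665 -0.0690587480192739 0.06957661707959088
hi 308 0.11512457 0.12685672204871629 -0.06909844459593899 0.06933531021320438
```

```bash
sed -i 's/^LA=.1435/LA=.109/; s/la=np.arctan(vy\/vx); r=/la=.109; y0=(np.median(ye[:,1]-np.tan(la)*(ye[:,0]-x0))); r=/' h.py
sed -i '/# mat outline/,/print("edge"/d' h.py
python3 - <<'E'
from h import *
stroke([.4634,.1837],-.012,.035)
high(); d=np.load("last.npz")
cv2.imwrite("pics/l2.png",cv2.resize(d["I"][120:250,160:360],(800,520),interpolation=cv2.INTER_CUBIC)[...,::-1])
E
```

```text
press 3.5 z 0.0516 end F [-2.4  1.   6.8] t 17.5167Traceback (most recent call last):
  File "<stdin>", line 3, in <module>
  File "h.py", line 59, in high
    r=measure(P,I);
  File "h.py", line 18, in measure
    vx,vy,x0,y0=cv2.fitLine(ye[:,:2].astype(np.float32),cv2.DIST_HUBER,0,.001,.001).ravel()
                ~~~~~~~~~~~^^^^^^^^^^^^^^^^^^^^^^^^^^^^^^^^^^^^^^^^^^^^^^^^^^^^^^^^
cv2.error: OpenCV(4.12.0) /io/opencv/modules/imgproc/src/linefit.cpp:50: error: (-215:Assertion failed) count > 0 in function 'fitLine2D_wods'
```

```bash
sed -i '/vx,vy,x0,y0=cv2.fitLine(ye/d; s/^    la=.109; .*$/    la=.109; r={"line":(.2083,la),"zmat":.0058}/' h.py
python3 - <<'E'
from h import *
d=np.load("last.npz"); measure(d["P"],d["I"])
cv2.imwrite("pics/l2.png",cv2.resize(d["I"][120:250,160:360],(800,520),interpolation=cv2.INTER_CUBIC)[...,::-1])
d=np.load("w1.npz"); measure(d["P"],d["I"])
E
```

```text
line [0.2083, 0.109]
zmat 0.0058
orange {'x': 0.4611, 'y': 0.2071, 'yaw': 0.1105, 'dz': -0.0002, 'off': -0.0002, 'dyaw': 0.0881, 'xr': [0.4063, 0.5172]}
blue {'x': 0.4563, 'y': 0.2667, 'yaw': 0.133, 'dz': -0.0002, 'off': 0.0596, 'dyaw': 1.3759, 'xr': [0.4011, 0.5123]}
line [0.2083, 0.109]
zmat 0.0058
blue {'x': 0.4561, 'y': 0.2667, 'yaw': 0.1341, 'dz': -0.0001, 'off': 0.0595, 'dyaw': 1.4403, 'xr': [0.4009, 0.5123]}
orange {'x': 0.4703, 'y': 0.1253, 'yaw': 0.1139, 'dz': -0.0001, 'off': -0.0825, 'dyaw': 0.2808, 'xr': [0.4154, 0.5259]}
```

View pics/l2.png

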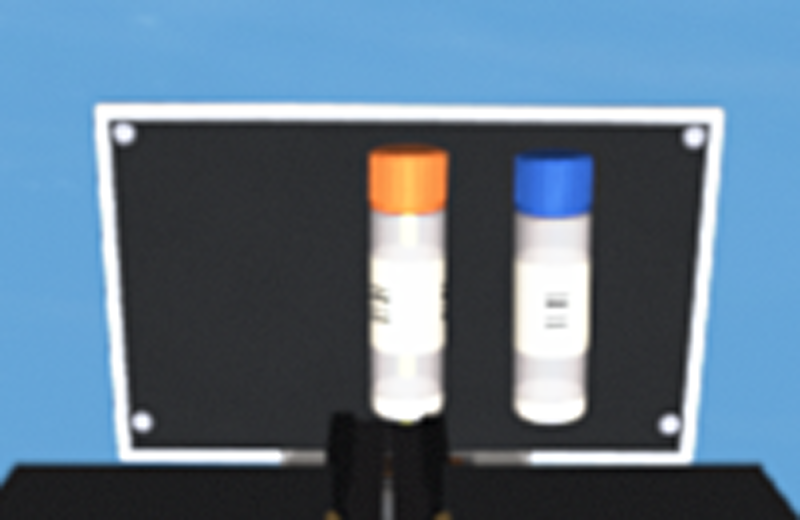

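The tube sits at offset -0.2 mm and yaw 0.1°, and the line's end peeks out under the tube's base at crop pixel (407,422). The blue tube hasn't moved. Next, the button.

Run:
```python
from h import *
b=[.578,.221]
ctrl.move_pose([*b,.12],Q); ctrl.line_to([*b,.085],.1); ctrl.sleep(.2)
f0=status.read_state()["contact_force"][2]
for z in [.079,.077,.075,.074,.073,.0725,.072,.0715,.071,.0705]:
    ctrl.line_to([*b,z],.03); s=status.read_state(); f=s["contact_force"][2]-f0
    print(z,s["eef_pos"].round(4),round(f,1))
    if f>14: break
ctrl.sleep(.3); print(status.read_state()["contact_force"])
ctrl.line_to([*b,.12],.08); ctrl.line_to([.42,.195,.31],.3)
a=capture("wrist");P=cloud(a);measure(P,a["pixels"]);s=capture("side")
cv2.imwrite("pics/end.png",np.hstack([cv2.resize(s["pixels"][170:320,130:330],(400,300)),cv2.resize(a["pixels"],(400,300))])[...,::-1])
print(status.read_state()["clock"])
```

```text
0.079 [0.5788 0.2215 0.0797] 4.2
0.077 [0.5788 0.2214 0.0776] 5.8
0.075 [0.5788 0.2215 0.0773] 12.9
0.074 [0.5788 0.2215 0.0772] 17.4
[-3.05309939  0.27225574 15.98817889]
line [0.2083, 0.109]
zmat 0.0058
orange {'x': 0.4613, 'y': 0.2071, 'yaw': 0.1122, 'dz': -0.0002, 'off': -0.0002, 'dyaw': 0.1831, 'xr': [0.4061, 0.517]}
blue {'x': 0.4561, 'y': 0.2667, 'yaw': 0.1311, 'dz': -0.0001, 'off': 0.0595, 'dyaw': 1.2681, 'xr': [0.401, 0.5127]}
23.575
```

View pics/end.png

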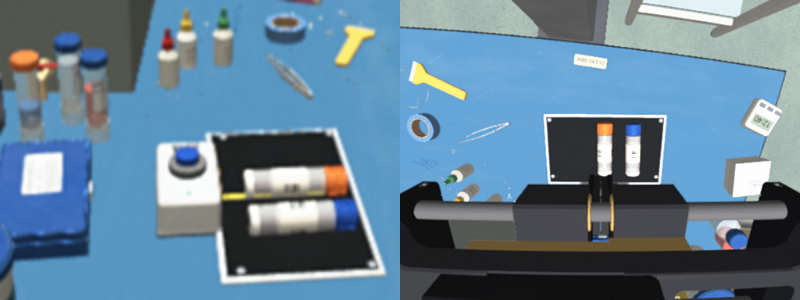

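The button stopped the tip only about 2 mm below its nominal top, so full travel is doubtful. I'll check heights around the button before pressing again.

Run:
```python
from h import *
ctrl.line_to([.42,.10,.36],.4)
for n in("side","scene","wrist"):
    c=capture(n); P=cloud(c); I=c["pixels"]; hsv=cv2.cvtColor(I,cv2.COLOR_RGB2HSV).astype(int)
    R=np.hypot(P[...,0]-.578,P[...,1]-.221)
    bl=(R<.03)&(abs(hsv[...,0]-110)<10)&(hsv[...,1]>150)&(P[...,2]>.05)
    b=P[bl]; print(n,"blue",bl.sum(), b.mean(0).round(4) if len(b) else None, np.percentile(b,[2,98],0).round(4).tolist() if len(b) else None)
    g=P[(R<.026)&(hsv[...,1]<60)&(hsv[...,2]<150)&(P[...,2]>.04)]; 
    if len(g): print(" grey",len(g),g.mean(0).round(4),np.percentile(g,[2,98],0).round(4).tolist())
    w=P[(R>.026)&(R<.045)&(hsv[...,1]<60)&(hsv[...,2]>180)&(P[...,2]>.03)]
    if len(w): print(" head",len(w),np.percentile(w[:,2],[5,50,95]).round(4))
    if n=="side":
        S=I[235:285,190:260]; cv2.imwrite("pics/btn.png",cv2.resize(S,(770,550),interpolation=cv2.INTER_CUBIC)[...,::-1])
```

```text
side blue 77 [0.579  0.2241 0.063 ] [[0.5688, 0.2108, 0.0596], [0.5896, 0.2335, 0.0655]]
 grey 103 [0.578  0.2347 0.0517] [[0.5602, 0.222, 0.0457], [0.5957, 0.2417, 0.0569]]
 head 300 [0.039  0.0418 0.044 ]
scene blue 39 [0.5756 0.2222 0.0668] [[0.5674, 0.2114, 0.061], [0.5896, 0.2317, 0.0709]]
 grey 59 [0.5657 0.2256 0.0549] [[0.5563, 0.2069, 0.0469], [0.5841, 0.24, 0.06]]
 head 145 [0.0421 0.0458 0.0481]
wrist blue 0 None None
```

View pics/btn.png

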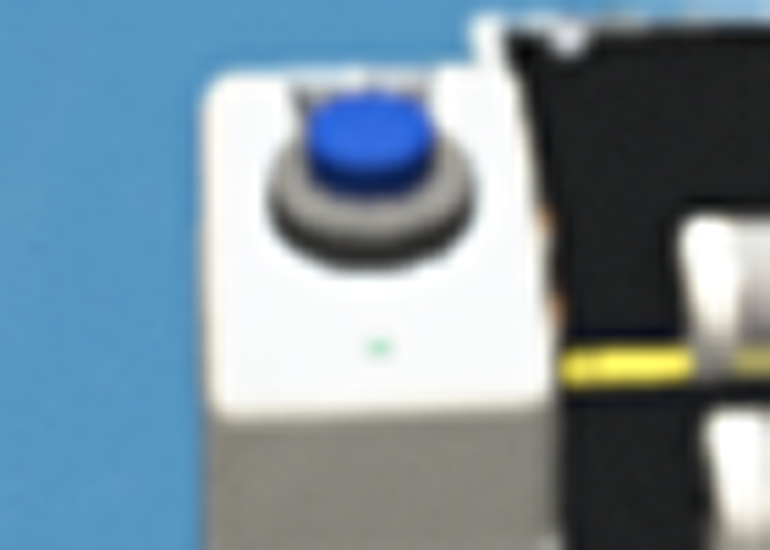

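Run:
```python
from h import *
b=[.578,.221]
ctrl.move_pose([*b,.10],Q); ctrl.sleep(.3)
s0=status.read_state()
for z in [.087,.083,.081,.079,.077,.075]:
    ctrl.line_to([*b,z],.04); ctrl.sleep(.25); s=status.read_state()
    print(z,s["eef_pos"].round(4),(s["contact_force"]-s0["contact_force"]).round(1),(s["wrist_torque"]-s0["wrist_torque"]).round(2))
c=capture("side"); d=capture("scene"); P=cloud(c)
cv2.imwrite("pics/press.png",np.hstack([cv2.resize(c["pixels"][130:290,130:290],(400,400),interpolation=cv2.INTER_CUBIC),cv2.resize(d["pixels"][110:250,120:260],(400,400),interpolation=cv2.INTER_CUBIC)])[...,::-1])
ctrl.line_to([*b,.10],.08); print(status.read_state()["clock"])
```

```text
0.087 [0.5781 0.2211 0.0872] [ 0.6 -0.9 -1. ] [ 0.01 -0.01 -0.02]
0.083 [0.5783 0.2212 0.0833] [1.1 0.7 0. ] [ 0.24 -0.11  0.  ]
0.081 [0.5783 0.2212 0.0812] [1.1 1.3 1.5] [ 0.33 -0.2   0.02]
0.079 [0.5783 0.2212 0.0792] [0.7 2.7 3.5] [ 0.48 -0.25 -0.06]
0.077 [0.5783 0.2212 0.0775] [0.8 2.1 5.8] [ 0.43 -0.03  0.02]
0.075 [0.5783 0.2212 0.0773] [-2.7  0.1 12.4] [0.28 0.98 0.01]
29.475
```

View pics/press.png

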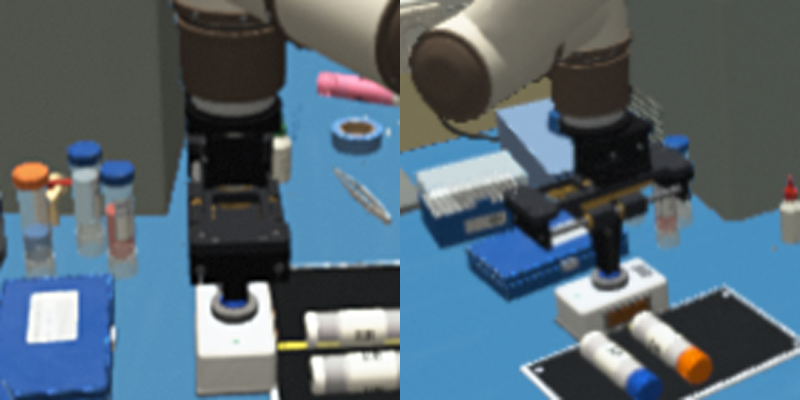

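Force rises steadily at about 1 N/mm over roughly 5.5–6 mm, from TCP height 0.083 to 0.0773, then hits a hard stop. The picture shows the button sunk into its collar at (235,300). It was fully pressed. Now I draw clear, check and hand in.

Run:
```python
from h import *
ctrl.line_to([.42,.195,.31],.3); ctrl.sleep(.3)
a=capture("wrist");r=measure(cloud(a),a["pixels"])
s=capture("side"); P=cloud(s); hsv=cv2.cvtColor(s["pixels"],cv2.COLOR_RGB2HSV).astype(int)
bl=(np.hypot(P[...,0]-.578,P[...,1]-.221)<.03)&(abs(hsv[...,0]-110)<10)&(hsv[...,1]>150)&(P[...,2]>.05)
print("btn z",np.percentile(P[bl][:,2],[50,98]),status.read_state()["clock"])
if abs(r["orange"]["off"])<.002 and abs(r["orange"]["dyaw"])<1: print(ticket.hand_in())
```

```text
line [0.2083, 0.109]
zmat 0.0058
orange {'x': 0.4613, 'y': 0.2072, 'yaw': 0.1112, 'dz': -0.0002, 'off': -0.0001, 'dyaw': 0.1237, 'xr': [0.4061, 0.5171]}
blue {'x': 0.4563, 'y': 0.2667, 'yaw': 0.1329, 'dz': -0.0002, 'off': 0.0596, 'dyaw': 1.3682, 'xr': [0.4012, 0.5119]}
btn z [0.06318578 0.0654503 ] 30.9083
the job is handed in; nothing more can be done
None
```

Job handed in at about 31 s: the orange-capped tube lies on the yellow line (measured 0.1 mm off, 0.1° skew), the button was then pressed to its stop twice (the second press was a check) and sprang back, the arm is clear, the blue-capped tube did not move, and the arm did not work near the red-tipped dropper.

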